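Wedge up the feeder track

TASK

Level the feeder's outfeed track: take the orange levelling wedge, set it flat on the dark base plate and slide it, thin end first, under the red round foot at the track's free end until the track just lifts off its two blue rest posts, about 4 mm at the foot (between 2 and 6 mm, and never 10). Finish while still holding the wedge there in the gripper, so that the track is carried by the wedge alone and is at rest; do not touch the track with the gripper, and leave the cup, the sensor and the wrench where they are.

Things in the scene. Friction and masses are not known exactly. Their poses are not given: they have to be found in the camera images.
- feeder: Fixed feeder: dark base plate (470 x 140 mm, top 10 mm above the bench) with a round aluminium bowl (300 mm wide, 130 high; centre at x = 460 mm) and the hinged track. Origin on the bench level straight below the track's foot; +x points along the plate from the track's free end to its pivot and the bowl, z up. Plate: x -160 to +310, y -70 to +70 mm, bare for x below -15 mm.
- track (a joint): Hinge of the aluminium U-channel track, rad: 0 = lying on its two blue rest posts; grows as the free end rises. The pivot is 240 mm from the foot (feeder x = 240 mm), so 1 mm of lift at the foot is 0.0042 rad, 4 mm is 0.0167. It falls back under its own weight: 3 to 7 N at the foot.
- track_foot (a point): Lowest point, mid-width, of the red round foot: a bar 12 mm thick, 46 mm long, lying across below the track 15 mm in from its free end. With the track down it is 14 mm above the plate (24 mm above the bench). The track here is 46 mm wide, its top 60 mm above the bench.
- rest_mid (a point): Point midway between the tops of the two blue rest posts (14 mm square, 20 mm tall on the plate, centres 42 mm to either side of this point along the feeder's y), 30 mm past the foot towards the pivot, 30 mm above the bench. The wedge's thin end passes between the posts.
- wedge_grip (a point): Centre of the tail block (40 long, 32 wide, 44 mm high) of the loose orange wedge, 22 mm above its flat underside; grip it across the 32 mm width. +x points along the wedge to its thin end, z up. With the wedge flat on the plate and pointing along the feeder's x, the slope meets the foot when this point is 64 mm short of the foot along x; 4 mm of lift is reached 48 mm short of it.
- wedge: The same wedge, 120 mm long, 32 wide, 0.15 to 0.3 kg. Origin at the centre of its underside, 60 mm behind the thin end and 40 mm ahead of wedge_grip; same axes. From the tail block's front face (20 mm behind the origin) the top slopes straight down from 25 mm high to 5 mm at the blunt thin end: 1 mm in 4.
- cup: Bystander: blue open parts cup, 60 mm wide, 60 mm high; origin at the centre of its underside.
- sensor: Bystander: yellow sensor head, 50 x 36 x 34 mm, with a steel stub 12 mm long on its -x face; origin at the centre of its underside.
- wrench: Bystander: steel wrench, 160 mm long, lying flat; origin about half-way along it.
Things that resemble listed ones, but are neither listed nor needed, are in the scene too. There is more than one size of the wedge; the one meant has the size given above.

How it is judged:
By the outcome, as a careful person would: the job done as asked, in the order asked, and still so for the second after the job is handed in, while the arm keeps its last pose, push and grip.
It also fails if it takes over 42 s, if anything falls off the work surface, if the arm or the gripper's body presses on something with over 40 N, if the wrist force passes 120 N, or if a joint passes its speed limit or range.

ROBOT

A 6-joint arm with a two-finger parallel gripper is mounted at the origin on the work surface. World frame = base frame: x ahead of the robot, y to its left, z up, the work surface at z = 0. Lengths are in m, angles in rad, forces in N, time in s.
With the tool pointing down it reaches from about 0.225 to 0.875 m from the base axis. Payload 3.4 kg.
Tool frame: the origin (TCP) lies at the very end of the fingers, on their centre line; the grasp point (between the pads) lies 19 mm behind it (manip.hold_point_z is the distance from the TCP to the grasp point, in m); z points along the fingers, x is the direction in which the jaws open and shut, and the axes are right-handed (so a half turn about z gives the same grasp; the last joint's range is limited). The gripper opens to 85 mm and grips with 20 to 120 N. Pads are 22 mm wide; open, the fingers measure 114 mm over their backs; the gripper's body (76 mm by 85 mm) begins 54 mm behind the grasp point. The pads swing forward as they close: fully open they stand 13 mm farther back than shut.
Start: joints at [1.097, 0.276, 1.505, -0, 1.361, -0.121], TCP at [0.199, 0.54, 0.231] pointing down, gripper open.
Joint ranges: [-2.89, 2.89], [-0.75, 2.08], [0.22, 2.7], [-1.18, 4.32], [0.11, 2.71], [-2.7, 2.7]. Speed limits (rad/s): [2.57, 2.57, 3.14, 3.14, 3.14, 3.14].

INTERFACE

Orientations are given as a unit quaternion [w, x, y, z].
In Python, from rig import telemetry, cams, manip, finder gives the robot as it stands. The module is installed in compiled form; this text tells all that it offers.
- The arm moves only by the tool carry_out, never from a script. Its argument "rows" is a list that holds one entry, the list of rows, each a list of 5 numbers: the gripper's target within -1 to 1 (fully open at 1, half-way at 0, shut at -1), then the shift along the world's x, y, z in cm, then the turn about the world's z in rad. A call has 1 to 12 rows; each row shifts and turns the commanded pose from where the row before left it; what a row does not reach is not made up. A row lasts 1/10 s, in which the tool goes at most 50 mm and 8.59 degrees, less where a joint would pass 70% of its speed; a pose out of reach is approached as far as the arm can. A call with a gripper value outside its range is refused whole. The fingers move at their own pace and stop on an object; "force" is the grip in N (left out, the last holds). Time passes only in rows, so rows that do not move let the fingers close. It gives the time, the measured TCP pose, the force and the opening at its end, in the units of the state.
- telemetry.get_state(): the state, without advancing time (a new reading comes with each control period).
- cams.get_image(name): name is "scene" or "top" or "wrist"; returns a dict with "image" (480x640x3 uint8, red, green, blue), "camera_matrix" (3x3 intrinsics, pixels), "eye" and "attitude" of the camera in the world. Camera axes: x right, y down, z forward; pixel columns grow to the right and rows downward; lengths in m; the calibration is good to about 2 mm. A picture is of the moment at which its call begins. There is no depth.
- manip.sign_off(): hands the job in, once; it reports no verdict.
Trained networks look in a picture, given as the dict that the camera call returned (one of the last four; its "shot" number tells which), for a name from the list of things; names that differ only in an ending like _2 or _b are one class to them, and where a whole thing is asked for, a point or a joint stands for the part that bears it (a point fixed in the world has none). Each returns a list of dicts, best first, with "confidence" (0 to 1); they miss things now and then, are a little off and sometimes report something else, mostly with a low value. They report only what shows in the picture. A call takes as long as a camera call. They do not tell look-alikes from the thing itself.
- finder.boxes_of(picture, thing): "xy" ([column, row] in pixels, amid what is visible of it).
The state is a dict: "clock": time; "qpos": joint angles; "qd": joint speeds; "effort": joint torques, N m; "position": TCP position; "ee_rot": TCP orientation; "contact_force": force on the tool from outside, world axes, zero at the start; "moment": the same for the moment, N m; "width": finger opening in m.
Only numpy, scipy, OpenCV 4.12 (cv2) and the standard library are available. Lean on these libraries where they do the work, as an engineer would, in place of code of your own. Each camera call takes 0.05 s, during which the arm holds its last target.

## Working session

There is one attempt and no reset: what is moved stays moved. The work goes in short steps, Python scripts to look and compute and a tool call to move; the robot and the scene stay as the last step left them, time stands still between calls to the robot, and variables do not carry over. Pictures are saved under pics/ and viewed, and the job is handed in when it is done.

Besides the shell and the picture viewer there is one more tool, called after "Request:" in YAML: its name, and indented under it one key for each argument. carry_out: Moves the arm, as the interface text tells. Its arguments: {"type":"object","properties":{"rows":{"type":"array","items":{"type":"array","items":{"type":"array","items":{"type":"number"}}}},"force":{"type":"number"}},"required":["rows"]}

```bash
mkdir -p pics; python3 - <<'E'
from rig import telemetry,cams,manip,finder
import cv2,pickle
print(telemetry.get_state()); print(manip.hold_point_z)
d={}
for n in ["scene","top"]:
    p=cams.get_image(n); d[n]=p
    cv2.imwrite(f"pics/{n}0.png",p["image"][:,:,::-1])
    print(n,p["camera_matrix"],p["eye"],p["attitude"],p.keys())
    for t in ["wedge","wedge_grip","track_foot","track","rest_mid","cup","sensor","wrench","feeder"]:
        try: print(t,[(b["xy"],round(b["confidence"],2)) for b in finder.boxes_of(p,t)])
        except Exception as e: print(t,e)
pickle.dump(d,open("d0.pkl","wb"))
E
```

```text
{'clock': 0.0, 'qpos': array([ 1.09705144e+00,  2.76590819e-01,  1.50613175e+00,  1.81138682e-05,
        1.36067464e+00, -1.21012050e-01]), 'qd': array([ 0.00033879, -0.00013612, -0.00182041,  0.00033158, -0.00112147,
       -0.00142508]), 'effort': array([-1.29291358e-03, -4.16782057e+01, -2.45804733e+01, -2.54644619e-04,
        1.10274649e-02, -2.38578275e-05]), 'position': array([0.1984088 , 0.53913172, 0.23044263]), 'ee_rot': array([ 4.15235328e-04,  8.20203068e-01,  5.72071772e-01, -8.01100352e-04]), 'contact_force': array([-0.67311617,  1.14296632, -0.01528674]), 'moment': array([ 0.02238455, -0.02757108, -0.01487553]), 'width': 0.08550509466305474}
0.0187
scene [[611.58145352   0.         315.48764631]
 [  0.         611.58145352 236.88443116]
 [  0.           0.           1.        ]] [ 1.40776584 -0.64545785  0.83111363] [-0.39979236  0.80248471  0.3969581  -0.19649079] dict_keys(['image', 'camera_matrix', 'eye', 'attitude', 'shot'])
wedge [([188.7, 346.8], 0.85), ([232.1, 287.7], 0.76)]
wedge_grip [([242.6, 220.3], 0.96), ([187.0, 345.6], 0.91), ([228.9, 288.8], 0.57)]
tr
[... 289 characters left out ...]
93]
 [  0.         553.72919862 241.3035774 ]
 [  0.           0.           1.        ]] [0.39684719 0.01337866 1.24690018] [ 0.04583517 -0.70007801  0.71036843 -0.05627275] dict_keys(['image', 'camera_matrix', 'eye', 'attitude', 'shot'])
wedge [([481.8, 202.3], 0.97), ([358.8, 318.5], 0.79), ([418.8, 235.8], 0.66)]
wedge_grip [([479.1, 201.0], 0.95), ([355.2, 318.3], 0.78), ([421.6, 235.9], 0.61)]
track_foot [([206.2, 244.5], 0.66)]
track [([203.2, 245.5], 0.87), ([417.7, 235.0], 0.72)]
rest_mid [([109.5, 256.2], 0.97)]
cup [([478.7, 271.9], 0.82)]
sensor [([412.2, 284.2], 0.88), ([210.1, 244.7], 0.7)]
wrench []
feeder [([109.9, 254.3], 0.91), ([411.3, 285.0], 0.43), ([204.8, 247.8], 0.34)]
```

View pics/scene0.png

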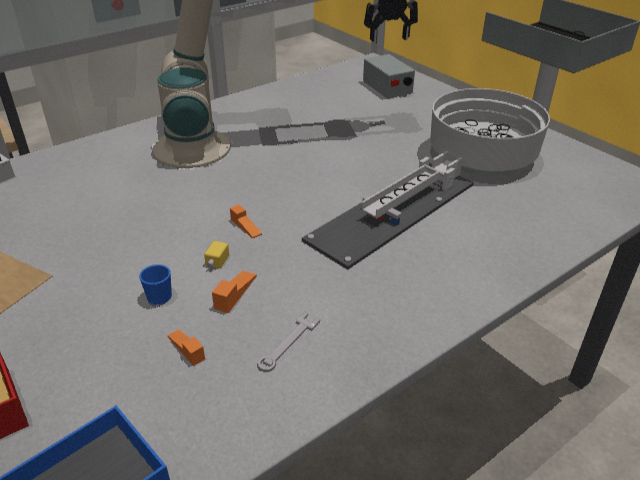

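View pics/top0.png

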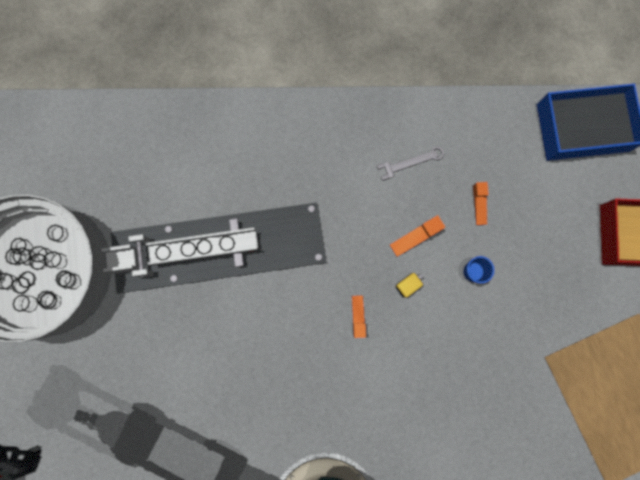

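Three orange wedges in the top picture: at (419,236), (481,202) and (359,317). The one at (419,236) looks the largest, so I'll measure all three.

```bash
cat > h.py <<'E'
import numpy as np,cv2
from scipy.spatial.transform import Rotation as R
def rot(q): return R.from_quat([q[1],q[2],q[3],q[0]]).as_matrix()
def back(p,uv,z):
    uv=np.atleast_2d(np.array(uv,float)); K=p["camera_matrix"]
    d=np.c_[uv,np.ones(len(uv))]@np.linalg.inv(K).T@rot(p["attitude"]).T
    e=np.array(p["eye"]); return e+d*((z-e[2])/d[:,2])[:,None]
def proj(p,X):
    X=np.atleast_2d(X); c=(X-p["eye"])@rot(p["attitude"]); u=c@p["camera_matrix"].T
    return u[:,:2]/u[:,2:]
E
python3 - <<'E'
import pickle; from h import *
d=pickle.load(open("d0.pkl","rb")); p=d["top"]; im=p["image"]
hsv=cv2.cvtColor(im,cv2.COLOR_RGB2HSV)
m=((hsv[...,0]>4)&(hsv[...,0]<16)&(hsv[...,1]>170)&(hsv[...,2]>90)).astype(np.uint8)
n,l,s,c=cv2.connectedComponentsWithStats(m)
for i in range(1,n):
    if s[i,4]<100 : continue
    ys,xs=np.where(l==i); X=back(p,np.c_[xs,ys],0.02)[:,:2]
    r=cv2.minAreaRect((X*1000).astype(np.float32)); print(c[i],s[i,4],r)
k=lambda n,x0,y0,x1,y1,f,src:cv2.imwrite(n,cv2.resize(src[y0:y1,x0:x1],None,fx=f,fy=f,interpolation=cv2.INTER_CUBIC)[:,:,::-1])
k("pics/wt.png",340,170,500,345,4,im) if 0 else k("pics/wt.png",345,175,505,290,5,im)
k("pics/ft.png",190,190,340,300,5,im)
k("pics/ws.png",150,190,330,370,3,d["scene"]["image"])
k("pics/fs.png",290,140,480,275,4,d["scene"]["image"])
E
```

```text
[480.44174757 202.02669903] 412 ((658.7843017578125, -361.5951232910156), (27.44415855407715, 93.55158233642578), 86.6842269897461)
[417.77102804 235.48598131] 642 ((586.1068115234375, -215.55514526367188), (29.60831642150879, 123.18177032470703), 29.10070037841797)
[358.22816901 316.31267606] 355 ((408.5490417480469, -78.85133361816406), (83.90670776367188, 21.04341697692871), 3.1118316650390625)
```

View pics/wt.png

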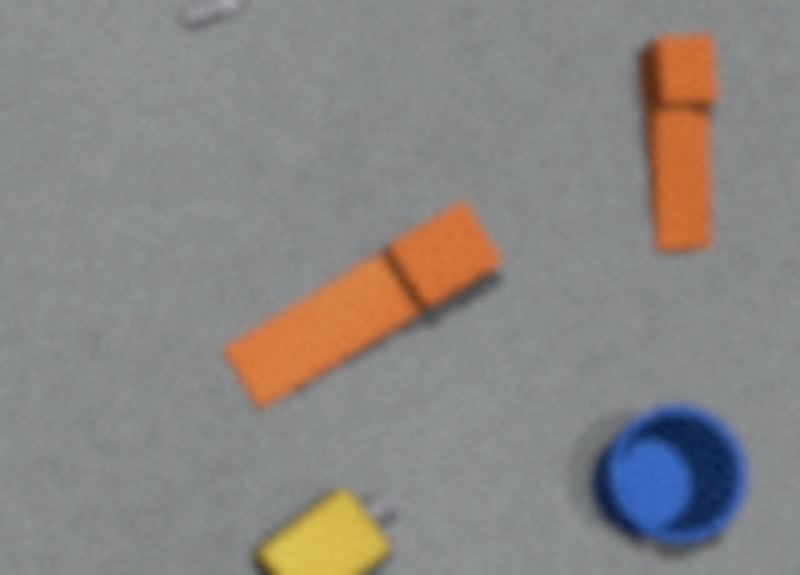

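View pics/ft.png

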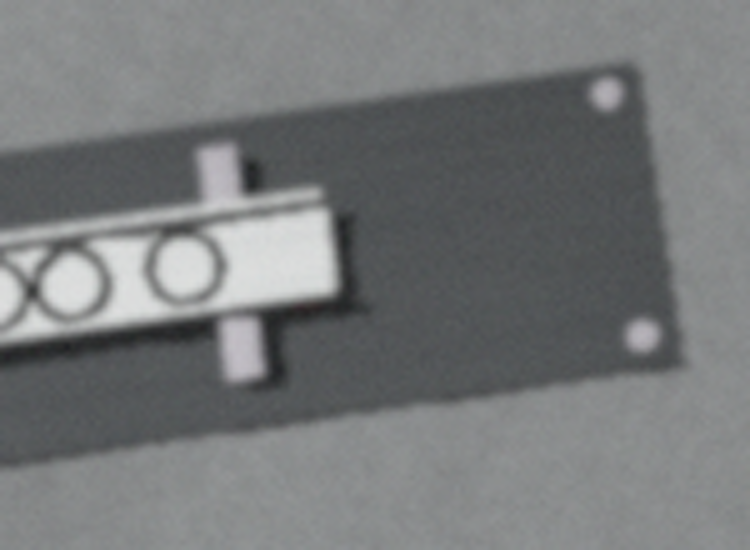

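View pics/fs.png

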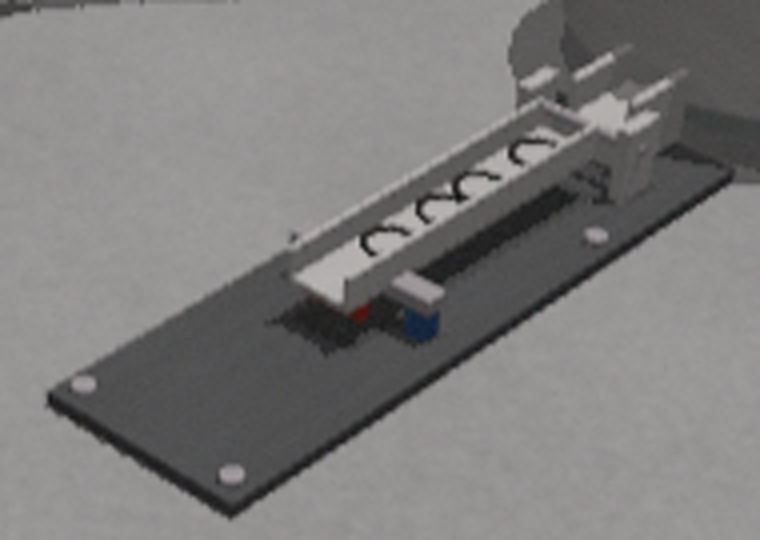

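Wedge at top (418,235) measures about 123×30 mm, which fits the 120×32 given. The other two are about 93×27 (480,202) and 84×21 (358,316). So the middle one is meant, with its tail block at the upper right (~(433,227)). Next I'll fit the poses of the wedge and the feeder by model edges.

```bash
cat >> h.py <<'E'
from scipy.optimize import least_squares
def edgefit(pics,segs,x0,zb,rad=5,iters=6,verbose=True):
    """segs: list of (A,B) in object frame; pose x,y,yaw; per-picture"""
    x=np.array(x0,float)
    gs=[cv2.GaussianBlur(cv2.cvtColor(p["image"],cv2.COLOR_RGB2LAB).astype(np.float32),(0,0),0.8) for p in pics]
    def world(x,P):
        c,s=np.cos(x[2]),np.sin(x[2]); return np.c_[P[:,0]*c-P[:,1]*s+x[0],P[:,0]*s+P[:,1]*c+x[1],P[:,2]+zb]
    for it in range(iters):
        r=rad if it<3 else max(2,rad/2); obs=[]
        for p,g,sg in zip(pics,gs,segs):
            for A,B in sg:
                P=np.linspace(A,B,22)[1:-1]; uv=proj(p,world(x,P)); t=uv[-1]-uv[0]; t/=np.linalg.norm(t); n=np.array([-t[1],t[0]])
                o=np.arange(-r,r+.01,.25)
                pts=uv[:,None]+o[None,:,None]*n
                v=np.stack([cv2.remap(g[...,k],pts[...,0].astype(np.float32),pts[...,1].astype(np.float32),cv2.INTER_LINEAR) for k in range(3)],-1)
                gr=np.linalg.norm(np.gradient(v,axis=1),axis=2)
                j=gr.argmax(1)
                for q in range(len(P)):
                    if gr[q,j[q]]>1.0 and 0<j[q]<len(o)-1: obs.append((p,P[q],uv[q]+o[j[q]]*n,n))
        def f(y):
            out=[]
            for p in pics:
                ob=[a for a in obs if a[0] is p]
                if ob: out.append((((proj(p,world(y,np.array([a[1] for a in ob])))-np.array([a[2] for a in ob]))*np.array([a[3] for a in ob])).sum(1)))
            return np.concatenate(out)
        s=least_squares(f,x,loss="soft_l1",f_scale=.4,x_scale=[.01,.01,.05]); x=s.x
    if verbose: print("fit",np.round(x,4),"n",len(obs),"med|r|px",np.median(abs(f(x))).round(2))
    return x
def box(x0,x1,hw,): pass
# wedge edges in wedge frame
W=.016
def wedge_segs():
    v=lambda a,b,c:np.array([a,b,c])
    return [(v(.06,-W,.005),v(.06,W,.005)),(v(-.02,-W,.025),v(.06,-W,.005)),(v(-.02,W,.025),v(.06,W,.005)),
     (v(-.06,-W,.044),v(-.06,W,.044)),(v(-.06,-W,.044),v(-.02,-W,.044)),(v(-.06,W,.044),v(-.02,W,.044)),(v(-.02,-W,.044),v(-.02,W,.044))]
def plate_segs():
    v=lambda a,b:np.array([a,b,.01])
    return [(v(-.16,-.07),v(-.16,.07)),(v(-.16,-.07),v(.25,-.07)),(v(-.16,.07),v(.25,.07))]
def draw(p,x,zb,segs,col):
    im=p["image"].copy()
    return im
E
python3 - <<'E'
import pickle; from h import *
d=pickle.load(open("d0.pkl","rb")); T,S=d["top"],d["scene"]
c=back(T,[(317,203.2),(326.6,263)],.01); print("plate corners",c, np.linalg.norm(c[0]-c[1]))
mid=c.mean(0)[:2]; far=back(T,[(109.5,256)],.05)[0][:2]; u=c[1]-c[0]; nx=np.array([u[1],-u[0]]); nx/=np.linalg.norm(nx)
if nx@(far-mid)<0: nx=-nx
o=mid+.16*nx; yaw=np.arctan2(nx[1],nx[0]); print("feeder0",o,yaw)
for ps in ([T],[S],[T,S]): edgefit(ps,[plate_segs()]*2,[*o,yaw],0,rad=4)
a=back(T,[(345+245/5,175+378/5)],.005)[0]; b=back(T,[(345+445/5,175+255/5)],.044)[0]
dd=a-b; wy=np.arctan2(dd[1],dd[0]); wo=b[:2]+.04*dd[:2]/np.linalg.norm(dd[:2]); print("w0",wo,wy,np.linalg.norm(dd[:2]))
for ps in ([T],[S],[T,S]): edgefit(ps,[wedge_segs()]*2,[*wo,wy],0,rad=3)
for n in ["cup","sensor"]: pass
print("cup",back(T,[(478.7,271.9)],.05),"sensor",back(T,[(411,285)],.03),"wrench",back(T,[(411,163)],0))
E
```

```text
plate corners [[ 0.66474696  0.00845809  0.01      ]
 [ 0.52745476 -0.01120693  0.01      ]] 0.13869340698704818
feeder0 [0.57341482 0.15700911] 1.7130635026827552
fit [0.5765 0.1574 1.7024] n 59 med|r|px 0.28
fit [0.5842 0.1488 1.7058] n 52 med|r|px 0.24
fit [0.5768 0.1575 1.6994] n 99 med|r|px 0.27
w0 [ 0.58278545 -0.21457888] 2.0913145637855663 0.09779299800575941
fit [ 0.5848 -0.2143  2.0886] n 140 med|r|px 0.25
fit [ 0.5838 -0.2154  2.0902] n 128 med|r|px 0.18
fit [ 0.5845 -0.2147  2.0851] n 268 med|r|px 0.27
cup [[ 0.4991016  -0.34099681  0.05      ]] sensor [[ 0.47407909 -0.19575426  0.03      ]] wrench [[ 0.75970535 -0.2117681   0.        ]]
```

Request:
carry_out:
  rows:
    - [[1, 2, -3.9, 0, -0.035], [1, 2, -3.9, 0, -0.035], [1, 2, -3.9, 0, -0.035], [1, 2, -3.9, 0, -0.035], [1, 2, -3.9, 0, -0.035], [1, 2, -3.9, 0, -0.035], [1, 2, -3.9, 0, -0.035], [1, 2, -3.9, 0, -0.035], [1, 2, -3.9, 0, -0.035], [1, 2, -3.9, 0, -0.035]]

```text
clock: 2.0
position: [0.3993, 0.148, 0.2317]
ee_rot: [0.0, 0.908, 0.42, 0.001]
contact_force: [0.2, 0.5, 0.4]
width: 0.0852
```

Request:
carry_out:
  rows:
    - [[1, 2, -3.9, 0, -0.035], [1, 2, -3.9, 0, -0.035], [1, 2, -3.9, 0, -0.035], [1, 2, -3.9, 0, -0.035], [1, 2, -3.9, 0, -0.035], [1, 2, -3.9, 0, -0.035], [1, 2, -3.9, 0, -0.035], [1, 2, -3.9, 0, -0.035], [1, 1, -2, 0, -0.035], [1, 0, 0, 0, -0.035], [1, 0, 0, 0, 0]]

```text
clock: 3.1
position: [0.5688, -0.1833, 0.2308]
ee_rot: [-0.0, 0.967, 0.255, -0.0]
contact_force: [0.0, 0.8, 0.1]
width: 0.0856
```

```bash
python3 - <<'E'
from rig import telemetry,cams
import pickle; from h import *
d=pickle.load(open("d0.pkl","rb")); T,S=d["top"],d["scene"]
s=telemetry.get_state(); Rt=rot(s["ee_rot"]); print(s["clock"],s["position"],np.arctan2(Rt[1,0],Rt[0,0]),s["contact_force"])
p=cams.get_image("wrist"); pickle.dump(p,open("w1.pkl","wb"))
x0=[.5845,-.2147,2.087]
x=edgefit([p],[wedge_segs()],x0,0,rad=12); edgefit([p,T,S],[wedge_segs()]*3,x0,0,rad=4)
im=p["image"].copy()
def W(x,P): c,s=np.cos(x[2]),np.sin(x[2]); return np.c_[P[:,0]*c-P[:,1]*s+x[0],P[:,0]*s+P[:,1]*c+x[1],P[:,2]]
for xx,col in ((x0,(0,0,255)),(x,(0,255,0))):
    for A,B in wedge_segs():
        u=proj(p,W(xx,np.array([A,B]))); cv2.line(im,*[tuple(int(round(k)) for k in q) for q in u],col,1)
cv2.imwrite("pics/w1.png",im[:,:,::-1]); print(p["eye"])
im=S["image"].copy()
for xx,col in (([.5768,.1575,1.70],(0,0,255)),([.5842,.1488,1.7058],(0,255,0))):
    for A,B in plate_segs():
        u=proj(S,W(xx,np.array([A,B]))); cv2.line(im,*[tuple(int(round(k)) for k in q) for q in u],col,1)
cv2.imwrite("pics/fs1.png",cv2.resize(im[140:275,290:480],None,fx=4,fy=4,interpolation=0)[:,:,::-1])
E
```

```text
3.1 [ 0.56882459 -0.18327047  0.23079414] 0.5166573201046933 [0.0268893  0.79878909 0.05369784]
fit [ 0.5828 -0.2131  2.0937] n 140 med|r|px 0.23
fit [ 0.5831 -0.2133  2.0921] n 392 med|r|px 0.28
[ 0.52966618 -0.11522642  0.37332828]
```

View pics/w1.png

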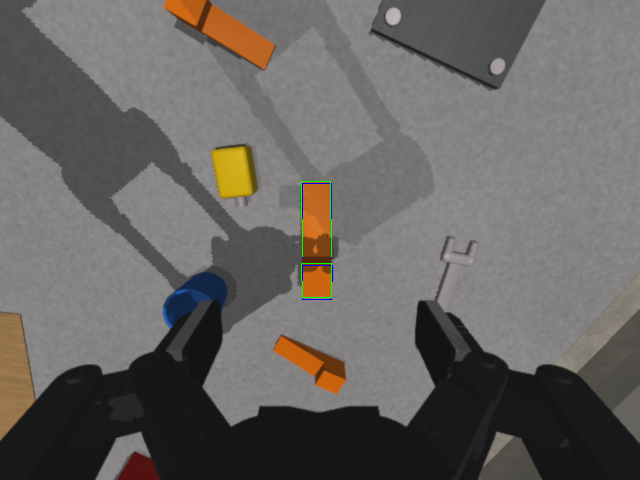

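View pics/fs1.png

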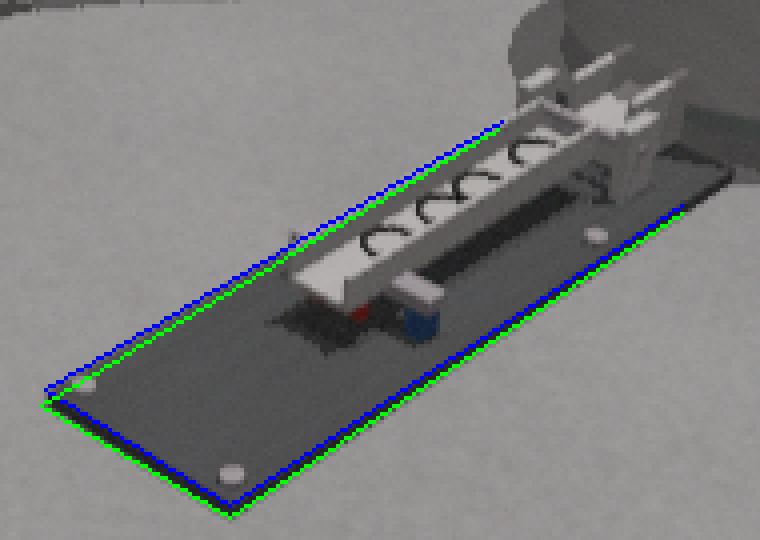

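The wedge fit lies on the picture: tail block at (316,281), thin end at (316,183). Full-size edges match, and the cup, sensor and wrench are clear of the fingers. Moving to grasp.

Request:
carry_out:
  rows:
    - [[1, 1.7, -3.2, 0, 0.004], [1, 1.7, -3.3, 0, 0], [1, 0, 0, -4, 0], [1, 0, 0, -4, 0], [1, 0, 0, -4, 0], [1, 0, 0, -4, 0], [1, 0, 0, -3, 0], [1, 0, 0, -2, 0], [1, 0, 0, -1, 0], [1, 0, 0, 0, 0]]

```text
clock: 4.15
position: [0.6019, -0.2464, 0.0103]
ee_rot: [-0.001, 0.966, 0.259, -0.001]
contact_force: [-0.5, -0.3, 0.2]
width: 0.0853
```

```bash
python3 - <<'E'
from rig import telemetry,cams
from h import *
s=telemetry.get_state(); Rt=rot(s["ee_rot"]); print(s["clock"],s["position"],np.arctan2(Rt[1,0],Rt[0,0]),s["contact_force"])
p=cams.get_image("wrist"); cv2.imwrite("pics/w2.png",p["image"][:,:,::-1])
E
```

```text
4.15 [ 0.60190523 -0.24637236  0.01026756] 0.5231238624459844 [-0.46498713 -0.27955732  0.23023195]
```

View pics/w2.png

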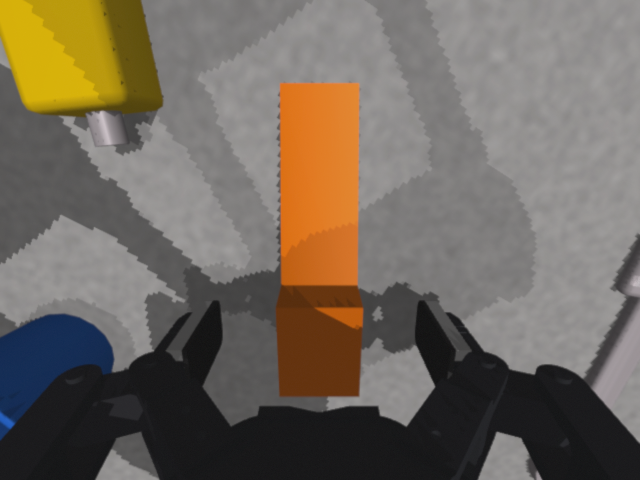

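The block (277–362 px) sits midway between the jaws (221–417). Closing.

Request:
carry_out:
  rows:
    - [[0.2, 0, 0, 0, 0], [-0.2, 0, 0, 0, 0], [-0.6, 0, 0, 0, 0], [-1, 0, 0, 0, 0], [-1, 0, 0, 0, 0], [-1, 0, 0, 0, 0], [-1, 0, 0, 0, 0], [-1, 0, 0, 0, 0], [-1, 0, 0, 0, 0], [-1, 0, 0, 0, 0]]
  force: 60

```text
clock: 5.2
position: [0.6033, -0.2478, 0.0124]
ee_rot: [0.001, 0.966, 0.258, 0.001]
contact_force: [0.0, 1.2, 5.7]
width: 0.0316
```

```bash
python3 - <<'E'
from rig import telemetry,cams
import pickle; from h import *
s=telemetry.get_state(); Rt=rot(s["ee_rot"]); print(s["clock"],s["position"],np.arctan2(Rt[1,0],Rt[0,0]),s["contact_force"],s["width"])
p=cams.get_image("wrist"); cv2.imwrite("pics/w3.png",p["image"][:,:,::-1])
pickle.dump((p,s),open("w3.pkl","wb"))
E
```

```text
5.2 [ 0.60326533 -0.24779009  0.01237306] 0.5220870403349522 [0.03630516 1.1644503  5.66971112] 0.031617638790326065
```

View pics/w3.png

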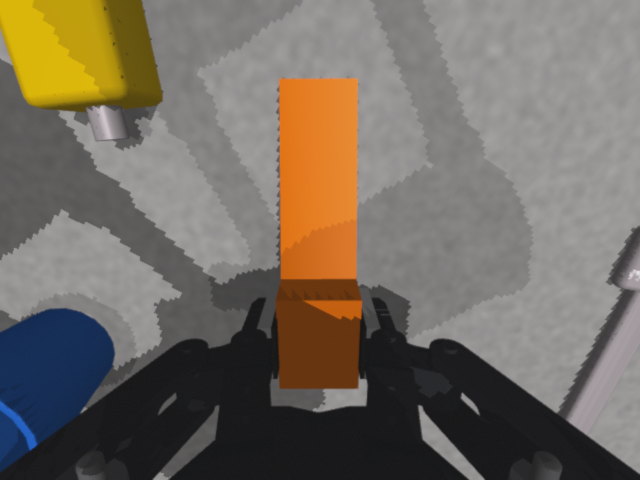

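Request:
carry_out:
  rows:
    - [[-1, 0, 0, 2, 0], [-1, 0, 0, 4, 0], [-1, 0, 0, 4, 0], [-1, 0, 2, 2, -0.04], [-1, 0, 4, 0, -0.08], [-1, 0, 4, 0, -0.08], [-1, 0, 4, 0, -0.08], [-1, 0, 4, 0, -0.08], [-1, 0, 2, 0, -0.03], [-1, 0, 0, 0, 0], [-1, 0, 0, 0, 0]]

```text
clock: 6.35
position: [0.6022, -0.0472, 0.1307]
ee_rot: [0.0, 0.998, 0.067, -0.001]
contact_force: [0.0, -0.0, -2.4]
width: 0.0312
```

```bash
python3 - <<'E'
from rig import telemetry,cams
import pickle; from h import *
d=pickle.load(open("d0.pkl","rb")); T,S=d["top"],d["scene"]
p3,s3=pickle.load(open("w3.pkl","rb")); x=edgefit([p3],[wedge_segs()],[.5831,-.2133,2.092],0,rad=10)
R3=rot(s3["ee_rot"]); g=np.array([x[0]-.04*np.cos(x[2]),x[1]-.04*np.sin(x[2])]); dd=g-s3["position"][:2]; f=np.array([np.cos(x[2]),np.sin(x[2])])
print("grip-TCP along wedge",dd@f,"lateral",dd@[-f[1],f[0]])
s=telemetry.get_state(); Rt=rot(s["ee_rot"]); print(s["clock"],s["position"],np.arctan2(Rt[1,0],Rt[0,0]),s["contact_force"],s["width"])
p=cams.get_image("wrist"); pickle.dump((p,s),open("w4.pkl","wb"))
ps=[(a*[1,1,1],b) for a,b in plate_segs()]
x0=[.5768,.1575,1.70]
x=edgefit([p],[plate_segs()],x0,0,rad=14)
im=p["image"].copy()
def W(x,P): c,s=np.cos(x[2]),np.sin(x[2]); return np.c_[P[:,0]*c-P[:,1]*s+x[0],P[:,0]*s+P[:,1]*c+x[1],P[:,2]]
v=lambda a,b,c:np.array([a,b,c])
ex=[(v(-.015,-.023,.06),v(-.015,.023,.06)),(v(-.015,.023,.06),v(.1,.023,.06)),(v(-.015,-.023,.06),v(.1,-.023,.06))]
for xx,col in ((x0,(0,0,255)),(x,(0,255,0))):
    for A,B in plate_segs()+ex:
        u=proj(p,W(xx,np.array([A,B]))); cv2.line(im,*[tuple(int(round(k)) for k in q) for q in u],col,1)
cv2.imwrite("pics/w4.png",im[:,:,::-1])
E
```

```text
fit [ 0.5832 -0.2137  2.093 ] n 134 med|r|px 0.4
grip-TCP along wedge -0.00046399271135804895 lateral 0.0003835227126230322
6.35 [ 0.6022256  -0.04718643  0.1307019 ] 0.13378755371846784 [ 3.01772691e-02 -7.24476792e-04 -2.44873139e+00] 0.031240420339572687
fit [0.5759 0.1585 1.703 ] n 21 med|r|px 0.33
```

View pics/w4.png

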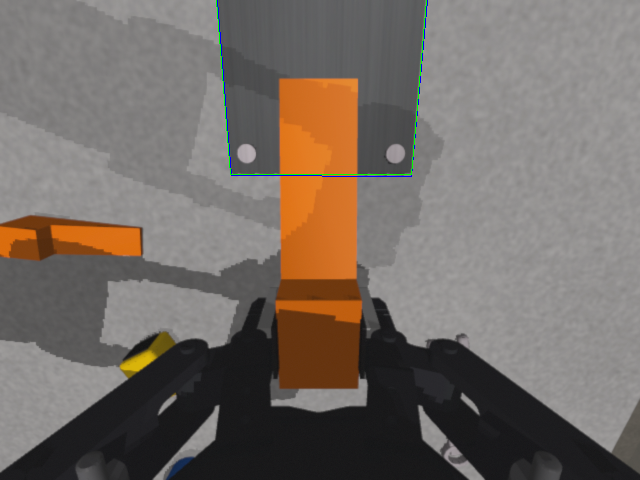

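Request:
carry_out:
  rows:
    - [[-1, -0.5, 4, 0, -0.002], [-1, -0.5, 4, 0, 0], [-1, 0, 0, -2, 0], [-1, 0, 0, -3, 0], [-1, 0, 0, -2, 0], [-1, 0, 0, 0, 0], [-1, 0, 0, 0, 0]]

```text
clock: 7.1
position: [0.593, 0.0315, 0.0612]
ee_rot: [0.0, 0.998, 0.064, -0.0]
contact_force: [0.5, -1.1, -1.8]
width: 0.0318
```

```bash
cat > look.py <<'E'
from rig import telemetry,cams
import pickle,sys; from h import *
s=telemetry.get_state(); Rt=rot(s["ee_rot"]); yaw=np.arctan2(Rt[1,0],Rt[0,0])
F=[.576,.158,1.702]
dd=s["position"][:2]-F[:2]; c,sn=np.cos(F[2]),np.sin(F[2])
print("t",s["clock"],"pos",s["position"].round(4),"yaw",round(yaw,4),"F",s["contact_force"].round(2),"M",s["moment"].round(2),"w",s["width"])
print("feeder x,y mm",1000*dd@[c,sn],1000*dd@[-sn,c],"yaw err",yaw+np.pi/2-F[2])
p=cams.get_image(sys.argv[1]); pickle.dump((p,s),open(sys.argv[2]+".pkl","wb"))
im=p["image"].copy()
def W(x,P): c,s=np.cos(x[2]),np.sin(x[2]); return np.c_[P[:,0]*c-P[:,1]*s+x[0],P[:,0]*s+P[:,1]*c+x[1],P[:,2]]
v=lambda a,b,c:np.array([a,b,c])
ex=[(v(-.015,-.023,.06),v(-.015,.023,.06)),(v(-.015,.023,.06),v(.1,.023,.06)),(v(-.015,-.023,.06),v(.1,-.023,.06)),(v(-.16,0,.01),v(0.2,0,.01))]
if len(sys.argv)>3:
  for A,B in plate_segs()+ex:
    u=proj(p,W(F,np.array([A,B]))); cv2.line(im,*[tuple(int(round(k)) for k in q) for q in u],(0,255,0),1)
cv2.imwrite("pics/"+sys.argv[2]+".png",im[:,:,::-1])
E
python3 look.py wrist w5 1
```

```text
t 7.1 pos [0.593  0.0315 0.0612] yaw 0.1287 F [ 0.49 -1.09 -1.81] M [-0.01 -0.04  0.03] w 0.03180541141867418
feeder x,y mm -127.64748492822686 -0.3008887533200436 yaw err -0.002498248306653794
```

View pics/w5.png

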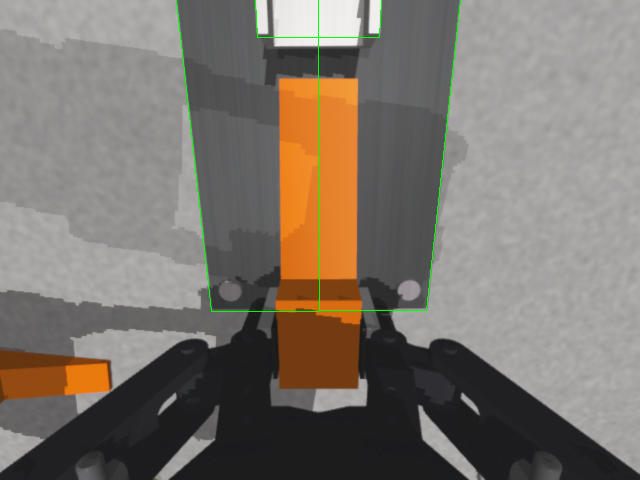

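The overlay of plate and track lies on the picture, and the wedge is centred on the feeder axis. Lowering it onto the plate.

Request:
carry_out:
  rows:
    - [[-1, 0, 0, -2, 0], [-1, 0, 0, -1.3, 0], [-1, 0, 0, -0.4, 0.001], [-1, 0, 0, -0.1, 0.001], [-1, 0, 0, 0, 0], [-1, 0, 0, 0, 0]]

```text
clock: 7.75
position: [0.5933, 0.0326, 0.024]
ee_rot: [0.0, 0.998, 0.066, 0.001]
contact_force: [-0.0, 0.1, -1.9]
width: 0.031
```

```bash
python3 look.py scene s6
```

```text
t 7.75 pos [0.5933 0.0326 0.024 ] yaw 0.1321 F [-0.02  0.07 -1.95] M [-0.03 -0.02 -0.01] w 0.03104756287339047
feeder x,y mm -126.59701297033638 -0.7569257167647828 yaw err 0.0008591216693556447
```

Not touching yet: the force is still −1.9 N, the wedge's own weight. I'll go down in small steps.

Request:
carry_out:
  rows:
    - [[-1, 0, 0, -0.1, 0], [-1, 0, 0, -0.1, 0], [-1, 0, 0, 0, 0], [-1, 0, 0, 0, 0]]

```text
clock: 8.2
position: [0.5931, 0.0327, 0.0224]
ee_rot: [0.0, 0.998, 0.066, 0.001]
contact_force: [-0.4, 0.8, 6.1]
width: 0.0309
```

```bash
python3 look.py scene s7; python3 -c "
import cv2;im=cv2.imread('pics/s7.png');cv2.imwrite('pics/s7c.png',cv2.resize(im[130:290,270:470],None,fx=4,fy=3.7,interpolation=cv2.INTER_CUBIC))"
```

```text
t 8.2 pos [0.5931 0.0327 0.0224] yaw 0.1321 F [-0.37  0.84  6.1 ] M [-0.03  0.31 -0.02] w 0.030931160618387552
feeder x,y mm -126.51133461824284 -0.5660844090215346 yaw err 0.0008674857438553119
```

View pics/s7c.png

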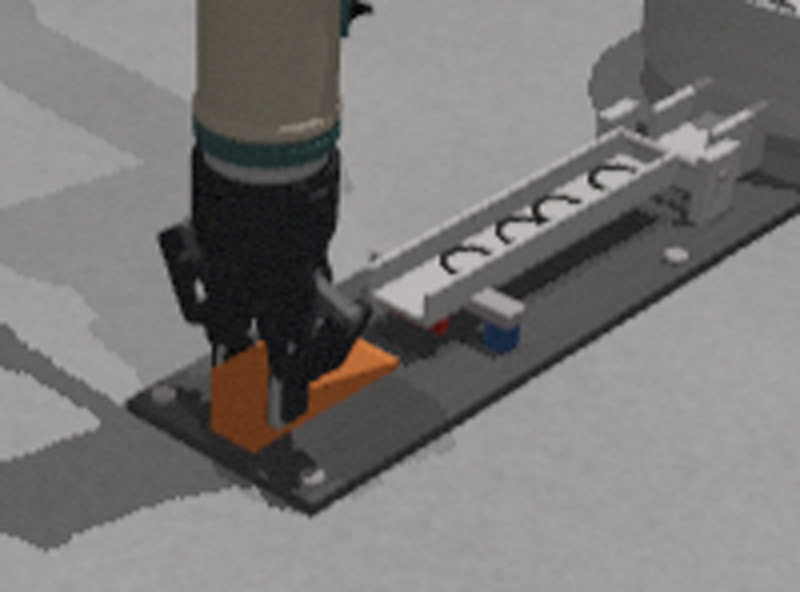

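Flat on the plate, pressed down lightly. Sliding in to just before the foot.

Request:
carry_out:
  rows:
    - [[-1, -0.13, 1, 0, 0], [-1, -0.13, 1, 0, 0], [-1, -0.13, 1, 0, 0], [-1, -0.13, 1, 0, 0], [-1, -0.13, 1, 0, 0], [-1, -0.07, 0.5, 0, 0], [-1, 0, 0, 0, 0], [-1, 0, 0, 0, 0]]

```text
clock: 9.05
position: [0.5866, 0.0886, 0.0224]
ee_rot: [-0.0, 0.998, 0.066, 0.002]
contact_force: [0.4, 1.1, 4.9]
width: 0.0313
```

```bash
python3 look.py wrist w8 1
```

```text
t 9.05 pos [0.5866 0.0886 0.0224] yaw 0.1326 F [0.39 1.05 4.92] M [-0.11  0.02  0.1 ] w 0.03132367681734199
feeder x,y mm -70.24339843783697 -1.45683963150355 yaw err 0.0014182584020787647
```

View pics/w8.png

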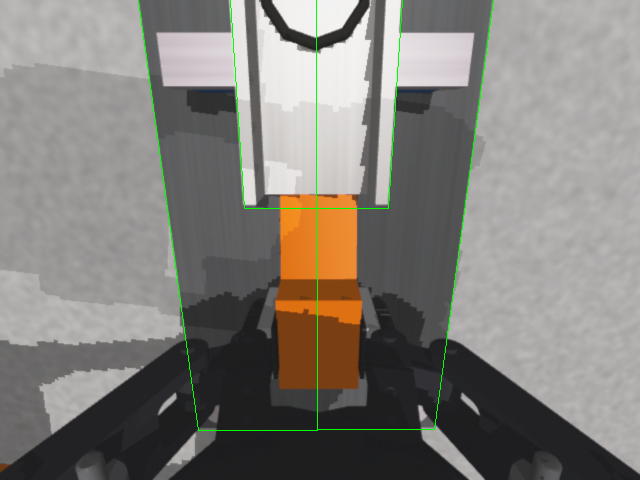

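Request:
carry_out:
  rows:
    - [[-1, -0.08, 0.4, 0, 0], [-1, -0.08, 0.4, 0, 0], [-1, -0.08, 0.3, 0, 0], [-1, -0.06, 0.3, 0, 0], [-1, 0, 0, 0, 0], [-1, 0, 0, 0, 0]]

```text
clock: 9.7
position: [0.5848, 0.0988, 0.0224]
ee_rot: [0.003, 0.998, 0.067, 0.002]
contact_force: [2.3, -11.6, 4.8]
width: 0.0315
```

```bash
python3 look.py wrist w9 1; python3 look.py scene s9
```

```text
t 9.7 pos [0.5848 0.0988 0.0224] yaw 0.1344 F [  2.34 -11.65   4.84] M [-1.48 -0.19  0.07] w 0.03154806631803066
feeder x,y mm -59.87337881154615 -1.0190303812482366 yaw err 0.003199499850798704
t 9.75 pos [0.5848 0.0988 0.0224] yaw 0.1343 F [  1.97 -12.01   6.6 ] M [-1.49 -0.17  0.07] w 0.031426540544925934
feeder x,y mm -59.872997874363534 -1.0179520946213807 yaw err 0.003140969335404753
```

View pics/w9.png

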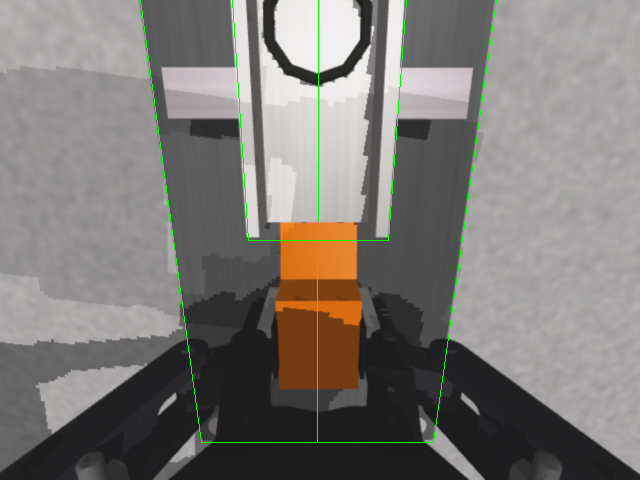

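Contact with the foot: 12 N of push-back, and the wedge hasn't moved in the grip. Continuing in small steps.

Request:
carry_out:
  rows:
    - [[-1, -0.04, 0.3, 0, 0], [-1, -0.04, 0.3, 0, -0.001], [-1, 0, 0, 0, -0.001], [-1, 0, 0, 0, 0]]

```text
clock: 10.2
position: [0.584, 0.1043, 0.0225]
ee_rot: [0.003, 0.998, 0.066, 0.002]
contact_force: [2.8, -13.6, 4.4]
width: 0.0309
```

```bash
python3 look.py wrist w10 1; python3 look.py scene s10;python3 - <<'E'
import cv2,numpy as np
a=cv2.imread('pics/s7.png')[165:235,350:450];b=cv2.imread('pics/s10.png')[165:235,350:450]
f=lambda i:cv2.resize(i,None,fx=5.5,fy=5.5,interpolation=cv2.INTER_CUBIC)
cv2.imwrite('pics/c10.png',cv2.vconcat([f(a),f(b)])[:, :])
E
```

```text
t 10.2 pos [0.584  0.1043 0.0225] yaw 0.1326 F [  2.8  -13.65   4.37] M [-1.64 -0.09  0.09] w 0.030871132275974374
feeder x,y mm -54.25255071916041 -0.9339843704221894 yaw err 0.0014122194407857336
t 10.25 pos [0.584  0.1044 0.0224] yaw 0.1326 F [  2.2  -13.47   4.27] M [-1.67 -0.13  0.09] w 0.030989469256860285
feeder x,y mm -54.22808258050372 -0.9176674712799124 yaw err 0.0013890005033576625
```

View pics/c10.png

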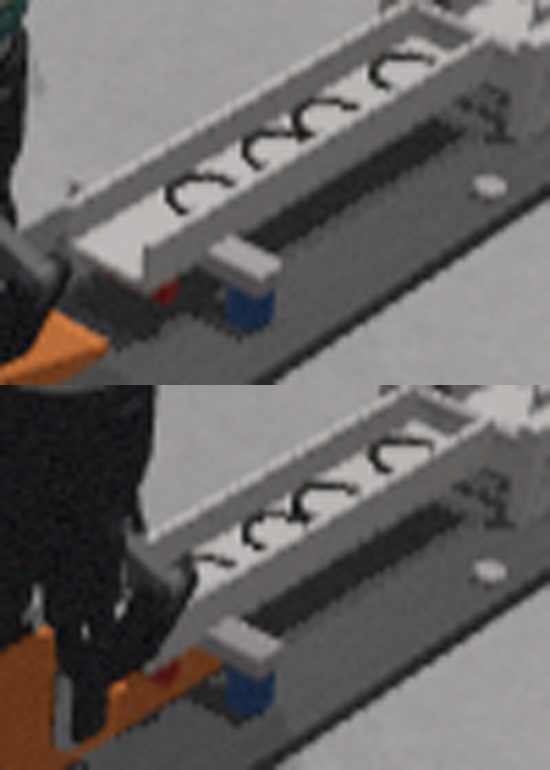

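Request:
carry_out:
  rows:
    - [[-1, -0.04, 0.3, 0, 0], [-1, -0.05, 0.35, 0, -0.001], [-1, 0, 0, 0, 0], [-1, 0, 0, 0, 0]]

```text
clock: 10.7
position: [0.5831, 0.1109, 0.0224]
ee_rot: [0.003, 0.998, 0.066, 0.002]
contact_force: [1.9, -12.7, 4.8]
width: 0.0314
```

```bash
python3 look.py wrist w11 1; python3 look.py scene s11;python3 - <<'E'
import cv2,numpy as np,pickle
from h import *
F=[.576,.158,1.702]
c,sn=np.cos(F[2]),np.sin(F[2])
g=lambda n:cv2.cvtColor(cv2.imread(f'pics/{n}.png'),cv2.COLOR_BGR2GRAY)
p=pickle.load(open('s11.pkl','rb'))[0]
w=lambda x,y,z:np.array([F[0]+x*c-y*sn,F[1]+x*sn+y*c,z])
# ears near feeder x=30,y=-42 (scene side), predicted shift for lift of h at foot
for y in(-.042,.042):
  u0=proj(p,w(.03,y,.034))[0];u1=proj(p,w(.03,y,.034+.004*210/240))[0];print("ear px",u0,"shift/4mm",u1-u0)
u0=proj(p,w(.06,0,.06))[0];print("track60",u0)
# template match ear & track rings
A=g('s7').astype(np.float32)
def match(B,u,h,wd):
    u=np.round(u).astype(int); t=A[u[1]-h:u[1]+h+1,u[0]-wd:u[0]+wd+1]; s=6
    reg=B[u[1]-h-5:u[1]+h+6,u[0]-wd-5:u[0]+wd+6]
    k=8; r=cv2.matchTemplate(cv2.resize(reg,None,fx=k,fy=k,interpolation=cv2.INTER_CUBIC),cv2.resize(t,None,fx=k,fy=k,interpolation=cv2.INTER_CUBIC),cv2.TM_CCOEFF_NORMED)
    _,m,_,l=cv2.minMaxLoc(r); return (np.array(l)/k-5).round(2),round(m,3)
for n in('s6','s9','s10','s11'):
    B=g(n).astype(np.float32)
    print(n,"ear",match(B,np.array([394,212]),5,7),"ring",match(B,np.array([409,186]),5,9),"bolt(fixed)",match(B,np.array([439,199]),4,5))
im=cv2.imread('pics/s11.png');cv2.imwrite('pics/c11.png',cv2.resize(im[165:235,350:450],None,fx=7,fy=7,interpolation=cv2.INTER_CUBIC))
E
```

```text
t 10.7 pos [0.5831 0.1109 0.0224] yaw 0.1313 F [  1.94 -12.75   4.76] M [-1.61 -0.17 -0.02] w 0.03140831913117924
feeder x,y mm -47.65906415242647 -0.835450789403895 yaw err 8.119544353646369e-05
t 10.75 pos [0.5831 0.1109 0.0224] yaw 0.1313 F [  2.03 -12.58   4.73] M [-1.59 -0.18  0.01] w 0.031346386083884174
feeder x,y mm -47.632716578876924 -0.8831602330332216 yaw err 0.00010766952085772274
ear px [395.53051095 214.19106597] shift/4mm [ 0.12484048 -1.26425989]
ear px [367.65877582 199.64343879] shift/4mm [ 0.0797448  -1.24394708]
track60 [390.50216879 192.35422468]
s6 ear (array([0., 0.]), 0.999) ring (array([0., 0.]), 0.998) bolt(fixed) (array([0., 0.]), 0.997)
s9 ear (array([ 0.25, -0.12]), 0.983) ring (array([ 0.  , -0.12]), 0.978) bolt(fixed) (array([0., 0.]), 0.997)
s10 ear (array([ 0.  , -0.62]), 0.974) ring (array([ 0.  , -0.25]), 0.949) bolt(fixed) (array([0., 0.]), 0.997)
s11 ear (array([ 0.12, -1.  ]), 0.974) ring (array([ 0.  , -0.62]), 0.947) bolt(fixed) (array([0., 0.]), 0.996)
```

View pics/c11.png

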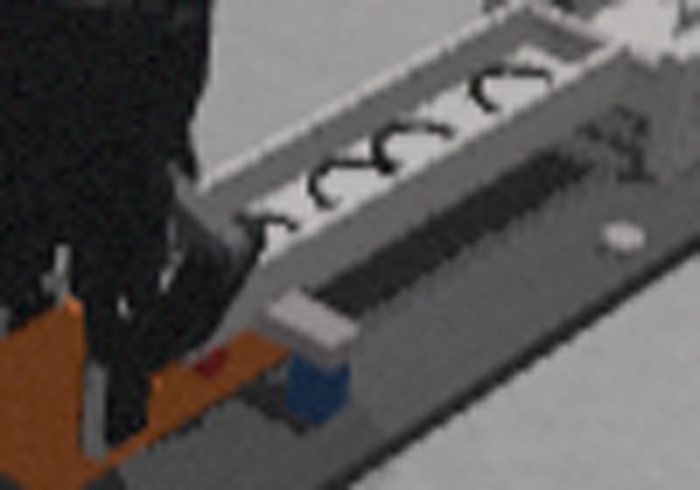

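View pics/w11.png

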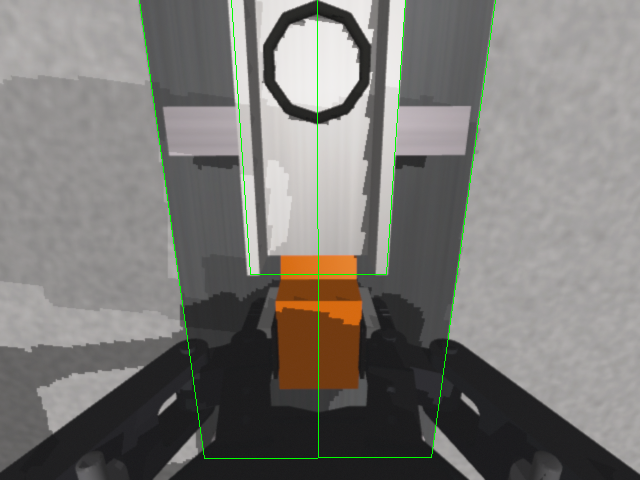

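Lift is about 3.9 mm from the geometry and 3.2 mm from the ear's pixel shift, and both are inside 2–6 mm. Holding still to confirm nothing moves.

Request:
carry_out:
  rows:
    - [[-1, 0, 0, 0, 0], [-1, 0, 0, 0, 0], [-1, 0, 0, 0, 0], [-1, 0, 0, 0, 0], [-1, 0, 0, 0, 0], [-1, 0, 0, 0, 0], [-1, 0, 0, 0, 0], [-1, 0, 0, 0, 0]]

```text
clock: 11.6
position: [0.5831, 0.1108, 0.0224]
ee_rot: [0.003, 0.998, 0.066, 0.002]
contact_force: [2.8, -13.1, 5.7]
width: 0.0313
```

```bash
python3 look.py wrist w12; python3 look.py top t12; python3 look.py scene s12; python3 - <<'E'
import cv2,numpy as np
for a,b in(('w11','w12'),('s11','s12')):
    A=cv2.imread(f'pics/{a}.png').astype(int);B=cv2.imread(f'pics/{b}.png').astype(int);
    if a=='s11': print(a,np.abs(A-B)[165:235,350:470].mean(),np.abs(A-B).mean())
im=cv2.imread('pics/t12.png');cv2.imwrite('pics/t12c.png',cv2.resize(im[140:340,180:500],None,fx=2.5,fy=2.5))
E
```

```text
t 11.6 pos [0.5831 0.1108 0.0224] yaw 0.1312 F [  2.76 -13.07   5.65] M [-1.62 -0.14 -0.03] w 0.03129535054835367
feeder x,y mm -47.67671054148014 -0.8603551343554561 yaw err 3.392357719000927e-05
t 11.65 pos [0.5831 0.1109 0.0224] yaw 0.1313 F [  2.91 -13.7    4.88] M [-1.58 -0.15  0.06] w 0.03119106974335076
feeder x,y mm -47.654519822963415 -0.8640672853968274 yaw err 4.7324654558256185e-05
t 11.7 pos [0.5831 0.1109 0.0224] yaw 0.1313 F [  2.51 -11.73   5.6 ] M [-1.61 -0.16  0.01] w 0.031132915458301668
feeder x,y mm -47.63032402472283 -0.8446898447140015 yaw err 0.0001148164990196765
s11 1.9712301587301588 1.419045138888889
```

View pics/t12c.png

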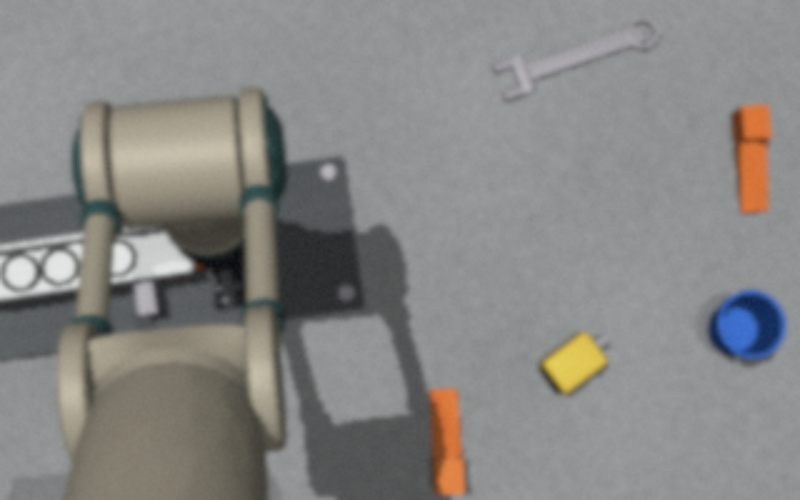

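```bash
python3 -c "
from rig import manip
print(manip.sign_off())"
```

```text
the job is handed in; nothing more can be done
None
```

The track is lifted off its rest posts by about 3 to 4 mm at the foot, and the gripper is still holding the wedge there. I handed the job in at about 11.7 s of the 42 s allowed.

**What I did:** I took the largest of the three orange wedges, which measured about 120 × 32 mm (the other two are about 93 and 84 mm long). I gripped it across its tail block, set it flat on the plate, and slid it thin end first under the red foot.

**Last checks:**
- **Position:** the grip point was 48 mm short of the foot and about 1 mm off the centre line. The angle error was under 0.001 rad.
- **Lift:** the two measurements differ a little. The wedge position gives about 3.9 mm. The shift of the track's support arm in the scene camera picture gives about 3.2 mm, and a ring lying in the track also moved up. Both are inside 2–6 mm.
- **Stability:** the arm's position and push-back (about 13 N) stayed steady over a 0.9 s hold. I saw no slip of the wedge in the grip.
- **Bystanders:** the cup, sensor and wrench look to be where they were in the top view.
- **Gripper clear of the track:** I worked this out from the given sizes (about 20 mm) and saw nothing against it in the pictures, but did not measure it directly.

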